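# Hold a battery pack against the sprung terminal plate of a jig

### The job

Pick up the flat black radio battery pack, lay it flat on the bed of the terminal jig and push its terminal end in between the two steel cheeks against the sprung grey plate, until the tip of the plate's pointer stands midway between the two pairs of pins on the housing (11 mm of travel, about 11 N), and finish while still holding it pressed there, steady, so that a colleague can drive the cheek screws. Handle it gently: grip the pack with no more than 35 N a finger, never press the plate with more than 18 N, and leave the other things on the table where they are.

Things in the scene. Friction and masses are not known exactly. Their poses are not given: they have to be found in the camera images.
- pack: the radio battery pack: a flat black block 88 mm long, 54 mm wide, 18 mm thick, 0.13 to 0.25 kg, lying flat on the table left of the jig. Origin: centre of its underside; x along its length towards the terminal end, y across its width, z up. Grip it across the 54 mm width.
- pack_end (a point): the middle of the pack's terminal end face (the end with the row of small gold contacts along its top edge): 44 mm from the pack's middle along its x, 9 mm above its underside.
- jig: the terminal jig, screwed to the table: an aluminium bed 200 mm long (x), 100 mm wide (y), 10 mm thick; the pack lies on its top, 10 mm above the origin. Origin: centre of the bed's underside; x along the bed from its open end, where the pack comes from, to the sprung plate; z up. The bed from x = -100 to 30 mm is clear. A spring housing stands at x = 73 to 98 mm, its top 44 mm above the origin.
- cheeks (a point): midway between the two fixed dark steel cheeks, level with the bed's top, at x = 55 mm, y = 0, z = 10 mm in the jig. The cheeks stand 20 mm above the bed from x = 31 to 70 mm; their inner faces are at y = +31 and -31 mm, flared a little wider at the mouth.
- plate_face (a point): the middle of the plate's front face, at x = 45 mm, z = 24.5 mm in the jig when the plate is at rest; it moves with the plate.
- pointer_tip (a point): the tip of the flat steel pointer on top of the plate, over the housing; at rest it is at x = 79 mm in the jig, and the two pairs of upright pins on the housing stand at x = 87 and 93 mm with the pointer running between the left and right pin of each pair. The tip stands between the two pairs when the plate is 8 to 14 mm in.
- plate (a joint): travel of the sprung plate along the jig's x, in m: 0 at rest, growing as it is pushed in, stop at 0.020. The plate is a grey upright face 58 mm wide, 26 mm high, between the cheeks. Its spring gives 1 N per mm of travel, from 0 N at rest, and pushes the plate back to 0 when let go.
- hex_keys: red folding hex key set, 24 x 92 x 19 mm, lying near the table's front edge, right of the jig. Not part of the job: leave it where it is.
- screw_tin: round white screw tin, 62 mm across, 23 mm high, behind and left of the jig. Not part of the job: leave it where it is.
- tape_roll: roll of black tape, 67 mm across, 19 mm high, right of the work. Not part of the job: leave it where it is.
- screwdriver: green-handled screwdriver, 165 mm long, 23 mm thick, far to the right near the front edge. Not part of the job: leave it where it is.
- small_battery: small block battery, 48 x 26 x 18 mm, on the left behind the pack. Not part of the job: leave it where it is.
- loose_knob: small round black control knob with a pale top, 25 mm across, 17 mm high, far left behind the pack. Not part of the job: leave it where it is.
Not all that is in view belongs to the job. Leave any red look-alike of the pack alone.

How it is judged:
At the end, for the whole second after the job is handed in: the pack lies flat on the bed (within 5 mm of it and 0.1 rad), terminal end between the cheeks (within 8 mm of the middle, within 0.12 rad of square), pressing the plate with 6.5 to 15.5 N at 7.5 to 14.5 mm of travel, at rest, with the fingers on it, through the last second (value of joint plate between 0.0075 and 0.0145 m and contact force between pack and plate between 6.5 and 15.5 N and contact force between the fingers and pack above 1 N and linear speed of pack below 0.01 m/s and y of pack_end in the frame of jig between -0.008 and 0.008 m and x of pack_end in the frame of jig above 0.048 m and angle between the x axis of pack and the x axis of jig, either way round below 0.12 rad and angle between pack's own z axis and vertical below 0.1 rad and z of pack in the frame of jig between 0.006 and 0.015 m); the arm keeps its last pose, push and grip.
It fails at once if the plate is pressed with more than 20 N (contact force between pack and plate above 20 N).
It fails at once if the plate is pressed by the robot itself with more than 20 N (contact force between the arm and plate above 20 N).
It fails at once if the pack is squeezed with more than 40 N a finger (80 N summed over both fingers) (contact force between the fingers and pack above 80 N).
It fails at once if a bystander is disturbed (distance of any of hex_keys, screw_tin, tape_roll, screwdriver, small_battery, loose_knob from where it was at the start of the episode above 0.025 m).
It also fails if it takes over 40 s, if anything falls off the work surface, if the arm or the gripper's body presses on something with over 40 N, if the wrist force passes 120 N, or if a joint passes its speed limit or range.

### The arm

A 6-joint arm with a two-finger parallel gripper is mounted at the origin on a cart in front of the work surface, level with it; the furniture and walls round the work are solid. World frame = base frame: x ahead of the robot, y to its left, z up, the work surface at z = 0. Lengths are in m, angles in rad, forces in N, time in s.
With the tool pointing down it reaches from about 0.35 to 0.975 m from the base axis. Payload 4.9 kg.
Tool frame: the origin (TCP) lies midway between the tips of the shut fingers; the grasp point (between the pads) lies 19 mm behind it; z points along the fingers, y is the line along which they close (so a half turn about z gives the same grasp; the last joint's range is limited). The gripper opens to 85 mm and grips with 20 to 120 N. Pads are 22 mm wide; open, the fingers measure 114 mm over their backs; the gripper's body (76 mm by 85 mm) begins 54 mm behind the grasp point. The pads swing forward as they close: fully open they stand 13 mm farther back than shut.
Start: joints at [1.003, 0.053, 1.613, -0, 1.476, -0.119], TCP at [0.271, 0.563, 0.202] pointing down, gripper open.
Joint ranges: [-3.01, 3.01], [-1.01, 2.22], [0.06, 2.58], [-1.02, 4.17], [0.09, 2.62], [-3.14, 3.14]. Speed limits (rad/s): [2.57, 2.57, 3.14, 3.14, 3.14, 3.14].

### API

Orientations are given as a rotation vector (axis times angle).
In Python, from station import ctrl, optics, job gives the robot as it stands.
- The arm moves only by the shell command python3 -m jog 'ROWS' [OPENING] [FORCE]. ROWS is JSON, a list of rows, each a list of 2 entries, a list of its own where there are three numbers: the shift along the tool's x, y, z in m, then the turn, a rotation vector about the tool's x, y, z in rad. A call has 1 to 5 rows; each row is the pose to reach, as a shift and turn from the pose commanded when the call began, along the tool's axes at that moment; what a row does not reach only later rows make up. A row lasts 1/10 s, in which the tool goes at most 50 mm and 8.59 degrees, less where a joint would pass 70% of its speed; a pose out of reach is approached as far as the arm can. A call with a gripper value outside its range is refused whole. OPENING is the opening, from 0 (shut) to 1 (fully open), set as the call begins (- or left out, the last holds). The fingers move at their own pace and stop on an object; FORCE is the grip in N (left out, the last holds). Time passes only in rows, so rows that repeat a pose let the fingers close. It gives the time, the measured TCP pose, the force, the opening and the grip force at its end, in the units of the state.
- ctrl.get_obs(): the state, without advancing time (a new reading comes with each control period).
- optics.get_image(name): name is "scene" or "top" or "wrist"; returns a dict with "image" (400x640x3 uint8, blue, green, red), "fx", "fy", "cx", "cy" (pixels), "rvec" (rotation vector, rad) and "tvec" (3), from world to camera coordinates, as OpenCV has them; the wrist camera has in their place "mount" (4x4, takes a point from camera to tool coordinates, whose origin is the TCP and whose axes are the flange's). Camera axes: x right, y down, z forward; pixel columns grow to the right and rows downward; lengths in m; the calibration is good to about 2 mm. A picture is of the moment at which its call begins: read the wrist's pose just before it. There is no depth.
- job.finish_job(): hands the job in; it is judged then, once.
The state is a dict: "t": time; "q": joint angles; "dq": joint speeds; "effort": joint torques, N m; "tool_pos": TCP position; "tool_rot": TCP orientation; "contact_force": force on the tool from outside, world axes, zero at the start; "wrist_torque": the same for the moment, N m; "opening": finger opening in m; "grip_force": force on a finger pad.
Only numpy, scipy, OpenCV 4.12 (cv2) and the standard library are available. Lean on these libraries where they do the work, as an engineer would, in place of code of your own. Each camera call takes 0.05 s, during which the arm holds its last target. There are 200 camera calls.

## Working session

There is one attempt and no reset: what is moved stays moved. The work goes in short steps, Python scripts to look and compute and a shell command to move; the robot and the scene stay as the last step left them, time stands still between calls to the robot, and variables do not carry over. Pictures are saved under pics/ and viewed, at most 10 in all, crops included, and the job is handed in when it is done.

```bash
mkdir -p pics; cat > h.py <<'E'
import numpy as np,cv2
from station import ctrl,optics,job
R=lambda r:cv2.Rodrigues(np.array(r,float))[0]
def ray(im,uv,z):
    Rm=R(im["rvec"]);t=np.array(im["tvec"]).ravel();c=-Rm.T@t
    d=Rm.T@np.array([(uv[0]-im["cx"])/im["fx"],(uv[1]-im["cy"])/im["fy"],1])
    return c+d*(z-c[2])/d[2]
def rel(p,rot=None):
    o=ctrl.get_obs();return R(o["tool_rot"]).T@(np.array(p)-o["tool_pos"])
E
python3 - <<'E'
from h import *
for n in("scene","top"):
    im=optics.get_image(n);cv2.imwrite(f"pics/{n}0.png",im["image"]);print(n,im["fx"],im["cx"],im["cy"],(-R(im["rvec"]).T@np.array(im["tvec"]).ravel()))
    np.save(f"{n}0.npy",im,allow_pickle=True)
o=ctrl.get_obs();print(o);print(R(o["tool_rot"]).round(3))
E
```

```text
scene 501.26361489059445 314.6535863344633 206.22859337721536 [-0.27324482  1.04874768  0.89181664]
top 373.2591985329741 317.829626188638 201.19305425319348 [0.35429702 0.0307154  0.96354633]
{'t': 0.1, 'q': array([ 1.00303954e+00,  5.33039846e-02,  1.61419374e+00,  6.54236710e-06,
        1.47603277e+00, -1.18971648e-01]), 'dq': array([ 0.00049426, -0.00231745, -0.00368249,  0.00124661, -0.00174519,
        0.00120424]), 'effort': array([ 4.41421525e-04, -3.94905066e+01, -3.71364176e+01, -8.19332740e-05,
        3.86325803e-03,  2.46375532e-05]), 'tool_pos': array([0.27080267, 0.56257127, 0.20125575]), 'tool_rot': array([-6.98903125e-01, -3.06218769e+00,  2.86222187e-03]), 'contact_force': array([-1.01332836, -0.23438116, -0.3219838 ]), 'wrist_torque': array([ 0.00730394,  0.00630315, -0.02091835]), 'grip_force': 0.0, 'opening': 0.08552330354685428}
[[-0.901  0.434 -0.001]
 [ 0.434  0.901 -0.002]
 [ 0.    -0.002 -1.   ]]
```

View pics/top0.png

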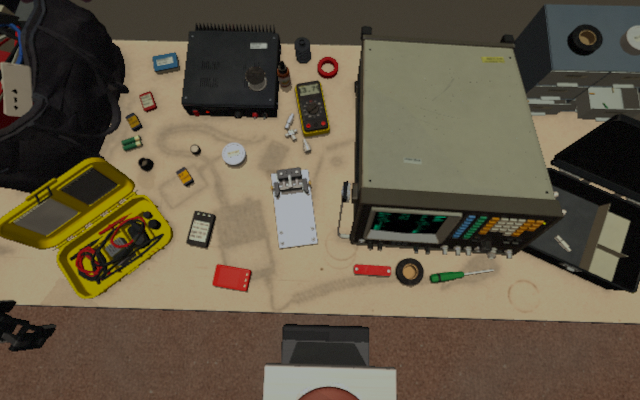

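View pics/scene0.png

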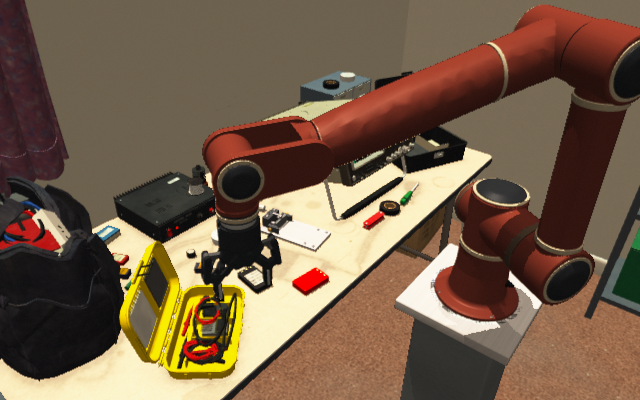

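Top view: candidates for the pack are the black block with a pale label at (201,229), the red look-alike at (233,278), the small battery at (185,177) and the blue box at (166,63). By the description it is the black one at (201,229). The jig bed is at (295,218), with its plate and housing at (291,182). A close crop will check this.

```bash
python3 - <<'E'
from h import *
t=np.load("top0.npy",allow_pickle=True).item()["image"]
a=cv2.resize(t[200:260,175:235],(390,390),interpolation=cv2.INTER_CUBIC)
b=cv2.resize(t[160:255,260:330],(0,0),fx=5,fy=5,interpolation=cv2.INTER_CUBIC)
c=np.zeros((475,760,3),np.uint8);c[:390,:390]=a;c[:475,400:750]=b
cv2.imwrite("pics/crop1.png",c)
im=np.load("top0.npy",allow_pickle=True).item()
hsv=cv2.cvtColor(t,cv2.COLOR_BGR2HSV)
def comp(m,seed,z,name):
    m=cv2.morphologyEx(m.astype(np.uint8)*255,cv2.MORPH_CLOSE,np.ones((3,3)))
    cs,_=cv2.findContours(m,cv2.RETR_EXTERNAL,cv2.CHAIN_APPROX_NONE)
    for c in cs:
        if cv2.pointPolygonTest(c,seed,False)>=0:
            w=np.array([ray(im,p[0],z)[:2] for p in c],np.float32)
            r=cv2.minAreaRect(w);print(name,r,cv2.boxPoints(cv2.minAreaRect(c)).round(1).tolist())
            M=cv2.boxPoints(r);print(M.round(4).tolist())
comp((hsv[...,2]<75),(193,232),0.018,"pack")
x=hsv[...,1]<60
comp(x&(hsv[...,2]>110),(295,222),0.010,"jig")
print(hsv[222,295],hsv[232,193],hsv[255,230])
E
```

```text
jig ((0.5378016233444214, 0.10342644155025482), (0.20032401382923126, 0.10111667960882187), 9.321194648742676) [[270.1000061035156, 173.10000610351562], [309.20001220703125, 168.6999969482422], [317.79998779296875, 243.6999969482422], [278.6000061035156, 248.1999969482422]]
[[0.4307999908924103, 0.1370999962091446], [0.4472000002861023, 0.037300001829862595], [0.6448000073432922, 0.0697999969124794], [0.6284999847412109, 0.16949999332427979]]
[105  12 175] [ 20  50 127] [ 18  71 165]
```

View pics/crop1.png

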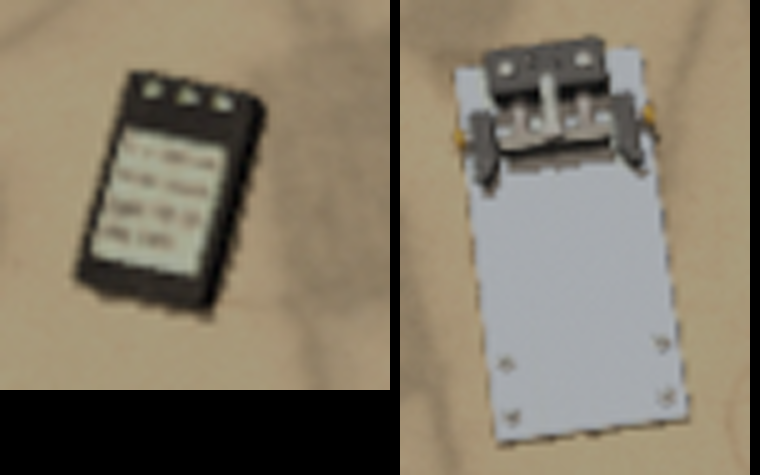

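The crop shows the black pack with its gold contacts at the far (+x) end. The jig bed has its plate at the far end too. The bed measures 200 x 101 mm, which matches. Next I measure the pack.

```bash
python3 - <<'E'
from h import *
im=np.load("top0.npy",allow_pickle=True).item();t=im["image"]
m=np.zeros(t.shape[:2],np.uint8);m[205:255,180:222]=(t.max(2)<90)[205:255,180:222]
n,l,s,_=cv2.connectedComponentsWithStats(m);k=1+s[1:,4].argmax();pts=np.argwhere(l==k)[:,::-1]
h=cv2.convexHull(pts.astype(np.int32))
for z in(0,.018):
    w=np.array([ray(im,p[0],z)[:2] for p in h],np.float32);r=cv2.minAreaRect(w);print(z,r,cv2.boxPoints(r).round(4).tolist())
o=ctrl.get_obs()
w=optics.get_image("wrist");print(w["mount"].round(3),w["fx"],w["cx"],w["cy"])
E
```

```text
0 ((0.4748877286911011, 0.3419186770915985), (0.059588007628917694, 0.08982734382152557), 80.12358856201172) [[0.4255000054836273, 0.32030001282691956], [0.5139999985694885, 0.30489999055862427], [0.5242000222206116, 0.3635999858379364], [0.4357999861240387, 0.3790000081062317]]
0.018 ((0.47263503074645996, 0.3361051082611084), (0.05847485736012459, 0.0881493091583252), 80.12357330322266) [[0.42419999837875366, 0.3149000108242035], [0.5109999775886536, 0.299699991941452], [0.5210999846458435, 0.3573000133037567], [0.4341999888420105, 0.3725000023841858]]
[[-0.    -0.961 -0.275  0.071]
 [ 1.    -0.    -0.001 -0.001]
 [ 0.001 -0.275  0.961 -0.171]
 [ 0.     0.     0.     1.   ]] 347.4407352770244 324.1774990745651 196.42552324332527
```

```bash
python3 -m jog '[[[-0.04,-0.017,0],[0,0,-0.05]],[[-0.08,-0.034,0],[0,0,-0.12]],[[-0.12,-0.051,0],[0,0,-0.2]],[[-0.16,-0.068,0],[0,0,-0.276]],[[-0.2,-0.085,0.02],[0,0,-0.276]]]' 1 30
python3 - <<'E'
from h import *
print(rel([.465,.340,.13]),R(ctrl.get_obs()["tool_rot"]).round(3))
E
```

```text
t: 0.65
tool_pos: [0.4169, 0.3996, 0.1854]
tool_rot: [0.268, 3.125, 0.007]
contact_force: [1.0, 0.1, 0.5]
opening: 0.0856
grip_force: 0.0
[-0.05729199 -0.05074381  0.0554213 ] [[-0.985  0.17   0.005]
 [ 0.17   0.985  0.004]
 [-0.004  0.005 -1.   ]]
```

```bash
python3 -m jog '[[[-0.03,-0.025,0.02],[0,0,0]],[[-0.058,-0.05,0.05],[0,0,0]],[[-0.058,-0.05,0.055],[0,0,0]],[[-0.058,-0.05,0.055],[0,0,0]]]'
cat >> h.py <<'E'
def wray(w,o,uv,z):
    T=np.eye(4);T[:3,:3]=R(o["tool_rot"]);T[:3,3]=o["tool_pos"];M=T@w["mount"]
    d=M[:3,:3]@np.array([(uv[0]-w["cx"])/w["fx"],(uv[1]-w["cy"])/w["fy"],1]);c=M[:3,3]
    return c+d*(z-c[2])/d[2]
E
python3 - <<'E'
from h import *
o=ctrl.get_obs();w=optics.get_image("wrist");np.save("w1.npy",(w,o),allow_pickle=True);cv2.imwrite("pics/w1.png",w["image"])
print(o["tool_pos"])
m=(w["image"].max(2)<80).astype(np.uint8)
n,l,s,c=cv2.connectedComponentsWithStats(m)
for i in range(1,n):
    if s[i,4]>500:
        h=cv2.convexHull(np.argwhere(l==i)[:,::-1].astype(np.int32))
        P=np.array([wray(w,o,p[0],.018)[:2] for p in h],np.float32);r=cv2.minAreaRect(P)
        print(s[i],r,cv2.boxPoints(r).round(4).tolist())
E
```

```text
t: 1.05
tool_pos: [0.4621, 0.3394, 0.1253]
tool_rot: [-0.274, -3.126, 0.003]
contact_force: [-0.4, -0.3, 1.2]
opening: 0.0855
grip_force: 0.0
[0.46208695 0.33937442 0.1253217 ]
[  434     0   206   196 16652] ((0.4339403510093689, 0.5264999270439148), (0.11346929520368576, 0.1769407093524933), 40.33074188232422) [[0.33340001106262207, 0.557200014591217], [0.4478999972343445, 0.4223000109195709], [0.5343999862670898, 0.4957999885082245], [0.41990000009536743, 0.6306999921798706]]
[ 567  138   73   94 1550] ((0.5021247863769531, 0.5654328465461731), (0.022181037813425064, 0.08702009916305542), 39.92219161987305) [[0.4657000005245209, 0.59170001745224], [0.5214999914169312, 0.5249000191688538], [0.5386000275611877, 0.5392000079154968], [0.482699990272522, 0.60589998960495]]
[ 296  144   64  102 2798] ((0.47040337324142456, 0.3397834300994873), (0.051944855600595474, 0.08748792856931686), 79.84706115722656) [[0.4228000044822693, 0.32190001010894775], [0.508899986743927, 0.30649998784065247], [0.5180000066757202, 0.35760000348091125], [0.4318999946117401, 0.37310001254081726]]
[ 452  168 
[... 496 characters left out ...]
2, -0.019200000911951065], [0.730400025844574, 0.6090999841690063], [0.5748999714851379, 0.6362000107765198]]
[614 276  26  44 622] ((0.6141347289085388, 0.5904608368873596), (0.04541457071900368, 0.021962981671094894), 3.770301342010498) [[0.5907999873161316, 0.5999000072479248], [0.592199981212616, 0.578000009059906], [0.637499988079071, 0.5809999704360962], [0.6360999941825867, 0.6029000282287598]]
[385 297  51  52 618] ((0.6032439470291138, 0.3947695791721344), (0.05310574173927307, 0.028911631554365158), 35.50675582885742) [[0.573199987411499, 0.3910999894142151], [0.5899999737739563, 0.3675999939441681], [0.6333000063896179, 0.3984000086784363], [0.6165000200271606, 0.421999990940094]]
```

View pics/w1.png

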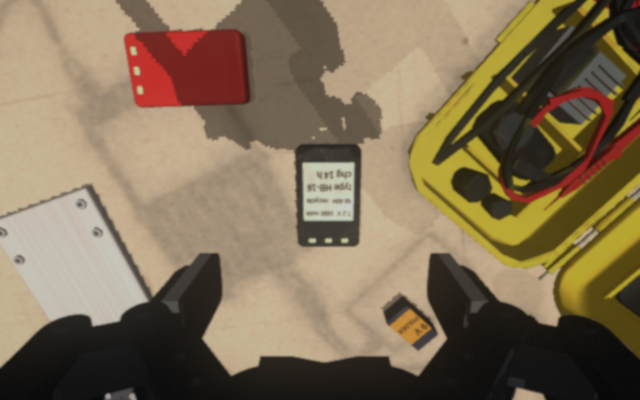

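The wrist view shows the pack at about (328,195), centred between the fingers, measuring 52 x 87 mm at yaw -10° and (0.470, 0.340). The fingers have room to go down on either side.

```bash
python3 -m jog '[[[0,0.002,0.04],[0,0,0]],[[0,0.002,0.08],[0,0,0]],[[0,0.002,0.105],[0,0,0]],[[0,0.002,0.118],[0,0,0]],[[0,0.002,0.118],[0,0,0]]]'
```

```text
t: 1.6
tool_pos: [0.4621, 0.343, 0.0085]
tool_rot: [-0.268, -3.128, 0.002]
contact_force: [-1.0, -0.1, 0.5]
opening: 0.0854
grip_force: 0.0
```

```bash
python3 -m jog '[[[0,0,0],[0,0,0]],[[0,0,0],[0,0,0]],[[0,0,0],[0,0,0]],[[0,0,0],[0,0,0]],[[0,0,0],[0,0,0]]]' 0.45 28
```

```text
t: 2.1
tool_pos: [0.4638, 0.3426, 0.0101]
tool_rot: [0.271, 3.129, 0.001]
contact_force: [0.3, -0.0, -0.6]
opening: 0.0384
grip_force: 0.0
```

The fingers closed past the pack width, so the tips stood too high. I'll reopen, rise, look again, then go lower.

```bash
python3 -m jog '[[[0,0,0],[0,0,0]],[[0,0,0],[0,0,0]],[[0,0,0],[0,0,0]],[[0,0,-0.04],[0,0,0]],[[0,0,-0.06],[0,0,0]]]' 1 28
python3 -m jog '[[[0,0,-0.02],[0,0,0]],[[0,0,-0.02],[0,0,0]]]'
cat > seg.py <<'E'
from h import *
def pack(z=.018,thr=80,name=None):
    o=ctrl.get_obs();w=optics.get_image("wrist")
    if name: cv2.imwrite(f"pics/{name}.png",w["image"])
    m=(w["image"].max(2)<thr).astype(np.uint8)
    n,l,s,c=cv2.connectedComponentsWithStats(m)
    for i in range(1,n):
        if s[i,4]>500:
            h=cv2.convexHull(np.argwhere(l==i)[:,::-1].astype(np.int32))
            P=np.array([wray(w,o,p[0],z)[:2] for p in h],np.float32);r=cv2.minAreaRect(P)
            if .07<max(r[1])<.1 and .04<min(r[1])<.065: print(o["tool_pos"],s[i],r,cv2.boxPoints(r).round(4).tolist())
E
python3 -c "
from seg import *
pack(name='w2')"
```

```text
t: 2.6
tool_pos: [0.4641, 0.3429, 0.0714]
tool_rot: [0.271, 3.128, 0.002]
contact_force: [1.5, -0.8, 0.8]
opening: 0.0855
grip_force: 0.0
t: 2.8
tool_pos: [0.4656, 0.3437, 0.0931]
tool_rot: [0.271, 3.124, 0.006]
contact_force: [1.0, -0.1, 0.2]
opening: 0.0854
grip_force: 0.0
[0.4656212  0.34374826 0.0930623 ] [ 284  145   75  114 3639] ((0.47060340642929077, 0.340192586183548), (0.05291028320789337, 0.0876995250582695), 80.03970336914062) [[0.4228000044822693, 0.32170000672340393], [0.5091999769210815, 0.30660000443458557], [0.5184000134468079, 0.3587000072002411], [0.4320000112056732, 0.37380000948905945]]
```

View pics/w2.png

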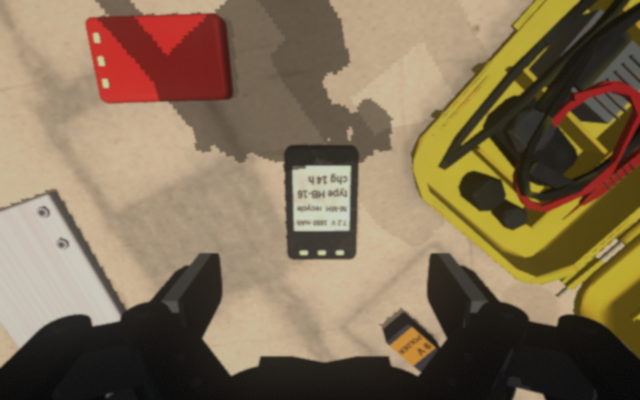

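The pack hasn't moved: centre (0.471, 0.340), at pixel (321,202). I'll half-close first, then go lower.

```bash
python3 -m jog '[[[0.003,-0.003,0],[0,0,0]],[[0.003,-0.003,0.02],[0,0,0]],[[0.003,-0.003,0.05],[0,0,0]],[[0.003,-0.003,0.075],[0,0,0]],[[0.003,-0.003,0.085],[0,0,0]]]' 0.8 28
python3 -m jog '[[[0,0,0.004],[0,0,0]],[[0,0,0.008],[0,0,0]],[[0,0,0.008],[0,0,0]]]'
```

```text
t: 3.35
tool_pos: [0.4563, 0.338, -0.0006]
tool_rot: [-0.271, -3.123, 0.007]
contact_force: [-0.5, 0.1, 0.5]
opening: 0.0683
grip_force: 0.0
t: 3.65
tool_pos: [0.4603, 0.3403, -0.0031]
tool_rot: [0.271, 3.129, 0.001]
contact_force: [-0.1, -0.7, -0.5]
opening: 0.0683
grip_force: 0.0
```

```bash
python3 -m jog '[[[0,0,0],[0,0,0]],[[0,0,0],[0,0,0]],[[0,0,0],[0,0,0]],[[0,0,0],[0,0,0]]]' 0.4 28
```

```text
t: 4.05
tool_pos: [0.4602, 0.3402, -0.0031]
tool_rot: [0.271, 3.129, 0.001]
contact_force: [0.0, -0.8, -0.2]
opening: 0.034
grip_force: 0.0
```

```bash
python3 -c "
from h import *
o=ctrl.get_obs();w=optics.get_image('wrist');cv2.imwrite('pics/w3.png',w['image']);print(o['tool_pos'],o['opening'])"
```

```text
[ 0.46016108  0.34019669 -0.00314452] 0.033983603258735846
```

View pics/w3.png

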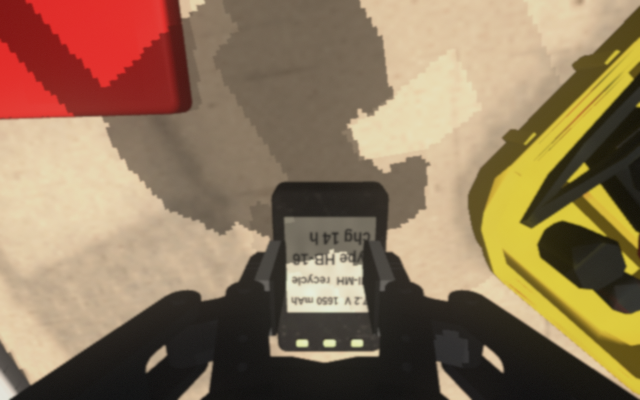

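The pads at (270,265) and (380,265) close over the pack's top, so the tips still stand too high. I'll open and descend in small steps while watching the contact force.

```bash
python3 -m jog '[[[0,0,0],[0,0,0]],[[0,0,0],[0,0,0]],[[0,0,0.004],[0,0,0]],[[0,0,0.004],[0,0,0]]]' 0.8 28
python3 -m jog '[[[0,0,0.004],[0,0,0]],[[0,0,0.004],[0,0,0]]]'
python3 -c "
from seg import *
o=ctrl.get_obs();print(o['q'],o['tool_pos'])
w=optics.get_image('wrist');m=(w['image'].max(2)<70);print(m[200:260:10,230:430].astype(int).argmax(1)+230, 429-m[200:260:10,230:430][:,::-1].argmax(1))"
```

```text
t: 4.5
tool_pos: [0.4594, 0.3397, -0.0083]
tool_rot: [-0.271, -3.129, 0.001]
contact_force: [0.1, -0.2, -0.5]
opening: 0.0682
grip_force: 0.0
t: 4.7
tool_pos: [0.4593, 0.3397, -0.0124]
tool_rot: [-0.271, -3.129, 0.001]
contact_force: [-0.3, 0.2, -0.5]
opening: 0.0683
grip_force: 0.0
[ 5.06520020e-01  1.59147921e-01  1.88468506e+00 -7.35801749e-06
  1.09917017e+00 -8.91430157e-01] [ 0.45934296  0.33969509 -0.01244463]
[272 271 271 271 272 234] [391 392 391 391 390 414]
```

```bash
python3 -m jog '[[[0,0,0],[0,0,0]],[[0,0,0],[0,0,0]],[[0,0,0],[0,0,0]]]' 0.55 28
```

```text
t: 5.05
tool_pos: [0.46, 0.3401, -0.0115]
tool_rot: [0.271, 3.13, 0.0]
contact_force: [-0.5, -0.2, 0.7]
opening: 0.0472
grip_force: 0.0
```

```bash
python3 -c "
from h import *
w=optics.get_image('wrist')['image'];s=optics.get_image('scene')['image']
c=np.zeros((600,800,3),np.uint8);c[:300,:480]=cv2.resize(w,(480,300));c[300:600,:500]=cv2.resize(s[220:310,190:340],(500,300),interpolation=cv2.INTER_CUBIC)
cv2.imwrite('pics/w4.png',c)"
```

```text
(no output)
```

View pics/w4.png

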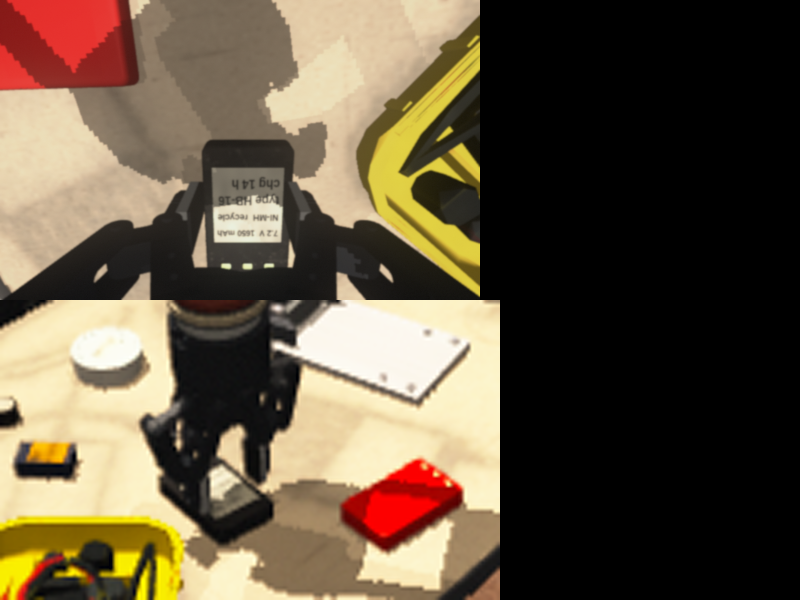

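Both fingers still sit just at the pack's top surface (scene crop about (200,480)). The true tip height is above what the readout suggests, so I'll go lower, guarded.

```bash
Z='[0,0,0]'; python3 -m jog '[[[0,0,0],[0,0,0]],[[0,0,0],[0,0,0]],[[0,0,0.003],[0,0,0]],[[0,0,0.003],[0,0,0]]]' 0.8 28 | grep -E 'pos|contact'
python3 -m jog '[[[0,0,0.003],[0,0,0]],[[0,0,0.003],[0,0,0]]]'| grep -E 'pos|contact'
```

```text
tool_pos: [0.4596, 0.3399, -0.0151]
contact_force: [-0.8, -0.3, -1.3]
tool_pos: [0.4595, 0.3398, -0.0182]
contact_force: [0.3, -0.7, 0.4]
```

```bash
python3 -m jog '[[[0,0,0],[0,0,0]],[[0,0,0],[0,0,0]],[[0,0,0],[0,0,0]]]' 0.55 28
```

```text
t: 6.05
tool_pos: [0.4602, 0.3403, -0.0172]
tool_rot: [0.271, 3.129, 0.001]
contact_force: [0.4, 0.5, 2.0]
opening: 0.0526
grip_force: 29.7
```

Gripped at 30 N, but with shallow overlap. I'll go 5 mm deeper for a firmer hold.

```bash
python3 -m jog '[[[0,0,0],[0,0,0]],[[0,0,0],[0,0,0]],[[0,0,0.003],[0,0,0]],[[0,0,0.005],[0,0,0]],[[0,0,0.005],[0,0,0]]]' 0.8 28 | grep -E 'pos|contact'
python3 -m jog '[[[0,0,0],[0,0,0]],[[0,0,0],[0,0,0]],[[0,0,0],[0,0,0]],[[0,0,0],[0,0,0]]]' 0.55 28
```

```text
tool_pos: [0.4594, 0.3398, -0.0233]
contact_force: [-0.6, 0.1, -0.1]
t: 6.95
tool_pos: [0.46, 0.3401, -0.0225]
tool_rot: [0.271, 3.13, 0.0]
contact_force: [0.2, 0.7, 0.6]
opening: 0.053
grip_force: 30.3
```

```bash
python3 -m jog '[[[0,0,-0.01],[0,0,0]],[[0,0,-0.03],[0,0,0]],[[0,0,-0.05],[0,0,0]],[[0,0,-0.06],[0,0,0]],[[0,0,-0.06],[0,0,0]]]'
python3 -m jog '[[[-0.01,-0.03,0],[0,0,-0.05]],[[-0.024,-0.07,0],[0,0,-0.13]],[[-0.038,-0.11,0],[0,0,-0.21]],[[-0.05,-0.15,0],[0,0,-0.29]],[[-0.062,-0.19,0],[0,0,-0.337]]]'
python3 - <<'E'
from h import *
o=ctrl.get_obs();print(o["tool_pos"],rel([.4603+.0373,.342-.2452,.04]))
E
```

```text
t: 7.45
tool_pos: [0.4612, 0.3408, 0.0397]
tool_rot: [0.271, 3.127, 0.003]
contact_force: [0.2, 0.2, -1.8]
opening: 0.0533
grip_force: 30.2
t: 7.95
tool_pos: [0.4873, 0.1405, 0.0362]
tool_rot: [0.262, -3.129, 0.0]
contact_force: [1.2, 0.5, -0.9]
opening: 0.053
grip_force: 30.2
[0.48730772 0.14052185 0.0362331 ] [-0.00287368 -0.04482456 -0.00377112]
```

```bash
python3 -m jog '[[[-0.001,-0.02,0],[0,0,0]],[[-0.003,-0.04,0],[0,0,0]],[[-0.003,-0.045,0],[0,0,0]],[[-0.003,-0.045,0],[0,0,0]]]'
python3 - <<'E'
from h import *
o=ctrl.get_obs();w=optics.get_image("wrist");np.save("w5.npy",(w,o),allow_pickle=True)
t=optics.get_image("top");np.save("t5.npy",t,allow_pickle=True)
c=np.zeros((500,800,3),np.uint8);c[:300,:480]=cv2.resize(w["image"],(480,300))
c[:475,490:798]=cv2.resize(t["image"][160:255,265:327],(308,475),interpolation=cv2.INTER_CUBIC)
cv2.imwrite("pics/w5.png",c)
E
```

```text
t: 8.35
tool_pos: [0.498, 0.0979, 0.0366]
tool_rot: [0.255, -3.13, -0.001]
contact_force: [0.4, 0.0, -1.8]
opening: 0.0531
grip_force: 30.3
```

View pics/w5.png

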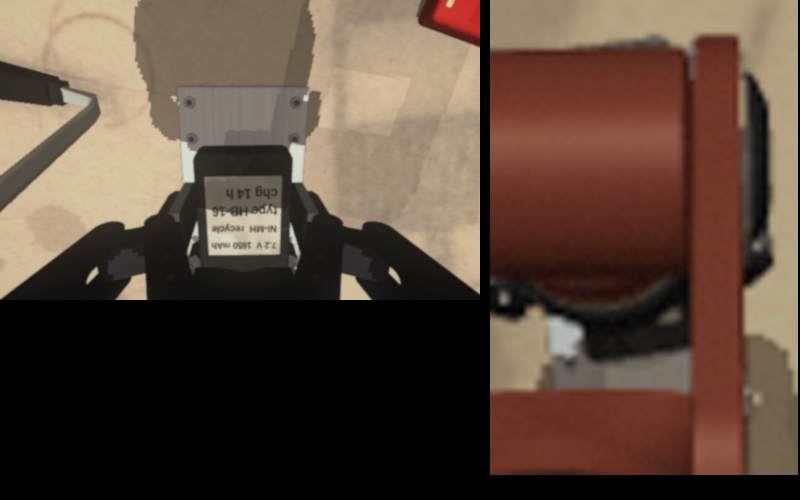

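The wrist view shows the pack squared up over the bed. Bed edges are at columns 180 and 307, pack edges at 194 and 292, so both are centred on 243. I'll quantify the fore-aft offset and yaw.

```bash
python3 - <<'E'
from h import *
w,o=np.load("w5.npy",allow_pickle=True);im=w["image"];g=cv2.cvtColor(im,cv2.COLOR_BGR2GRAY).astype(int)
Rt=R(o["tool_rot"]);print(Rt.round(3)[:2,0],np.degrees(np.arctan2(-Rt[1,0],-Rt[0,0])))
def rows(cols,a,b): # strongest row edge per column
    return [a+int(np.abs(np.diff(g[a:b,c])).argmax()) for c in cols]
cb=[255,270,290,310,330,350,370,390];rb=rows(cb,100,130);print("bed rear",rb)
cp=[275,290,310,330,350,370];rp=rows(cp,180,215);print("pack rear",rp)
def colsd(rs,a,b):return [a+int(np.abs(np.diff(g[r,a:b])).argmax()) for r in rs]
print("bed L/R",colsd(range(125,190,15),225,255),colsd(range(125,190,15),395,425))
print("pack L/R",colsd(range(205,240,10),250,275),colsd(range(205,240,10),375,405))
jx=np.array([.9868,.162]);jy=np.array([-.162,.9868]);jc=np.array([.5378,.1034])
def J(p):return (np.array([jx@(p[:2]-jc),jy@(p[:2]-jc)])*1000).round(1)
for dz in(0,.01,.02):
    oo=dict(o);oo["tool_pos"]=o["tool_pos"]+np.array([0,0,dz])
    print(dz,"bed rear",J(wray(w,oo,(324,np.median(rb)),.01)),"corners",J(wray(w,oo,(241,115),.01)),J(wray(w,oo,(409,115),.01)),"pack rear mid",J(wray(w,oo,(324,np.median(rp)),.075)),"pl",J(wray(w,oo,(260,215),.077)),J(wray(w,oo,(388,215),.077)))
E
```

```text
[-0.987 -0.162] 9.327284427201374
bed rear [128, 115, 115, 115, 115, 115, 115, 115]
pack rear [194, 193, 193, 193, 193, 193]
bed L/R [236, 236, 238, 239, 234] [411, 401, 408, 418, 407]
pack L/R [260, 257, 258, 258] [386, 389, 388, 388]
0 bed rear [-102.1    0.8] corners [-102.1  -45.2] [-102.   48.] pack rear mid [-75.    0.8] pl [-66.5 -24.6] [-66.4  26.3]
0.01 bed rear [-101.6    0.8] corners [-101.6  -47.6] [-101.6   50.4] pack rear mid [-72.2   0.8] pl [-63.  -26.6] [-63.   28.2]
0.02 bed rear [-101.1    0.8] corners [-101.2  -49.9] [-101.1   52.8] pack rear mid [-69.5   0.8] pl [-59.6 -28.5] [-59.6  30.1]
```

Bed 99 mm and pack 54 mm come out right with about +10 mm of camera height. Pack end is near jig x = +16 mm and y is within 1 mm, with yaw square. Lowering with guarding.

```bash
python3 -m jog '[[[0,0,0.015],[0,0,0]],[[0,0,0.03],[0,0,0]],[[0,0,0.04],[0,0,0]],[[0,0,0.043],[0,0,0]],[[0,0,0.043],[0,0,0]]]'
python3 -m jog '[[[0,0,0.002],[0,0,0]],[[0,0,0.002],[0,0,0]]]' | grep -E "pos|cont"
python3 -m jog '[[[0,0,0.002],[0,0,0]],[[0,0,0.002],[0,0,0]]]' | grep -E "pos|cont"
```

```text
t: 8.95
tool_pos: [0.4976, 0.0984, -0.0069]
tool_rot: [0.258, -3.129, -0.0]
contact_force: [-1.3, -1.0, -1.2]
opening: 0.0529
grip_force: 30.3
tool_pos: [0.499, 0.0983, -0.0072]
contact_force: [0.8, -0.0, -2.4]
tool_pos: [0.4987, 0.0983, -0.0095]
contact_force: [0.0, -0.5, -0.7]
```

```bash
for i in 1 2 3; do python3 -m jog '[[[0,0,0.001],[0,0,0]],[[0,0,0.001],[0,0,0]]]' | grep -E "pos|cont"; done
```

```text
tool_pos: [0.4986, 0.0983, -0.0106]
contact_force: [0.0, 0.7, -0.8]
tool_pos: [0.4985, 0.0983, -0.0117]
contact_force: [-0.7, 0.0, -1.0]
tool_pos: [0.4987, 0.0983, -0.0125]
contact_force: [0.2, -0.1, -0.9]
```

```bash
python3 -m jog '[[[0,0,0.001],[0,0,0]],[[0,0,0.001],[0,0,0]]]' | grep -E "pos|cont";python3 -m jog '[[[0,0,0.001],[0,0,0]],[[0,0,0.001],[0,0,0]]]' | grep -E "pos|cont"
```

```text
tool_pos: [0.4987, 0.0983, -0.0126]
contact_force: [-4.4, -0.7, 6.6]
tool_pos: [0.4987, 0.0983, -0.0126]
contact_force: [-8.0, -1.4, 13.2]
```

```bash
python3 -m jog '[[[0,0,-0.0018],[0,0,0]],[[-0.004,0,-0.0018],[0,0,0]],[[-0.009,0,-0.0018],[0,0,0]],[[-0.014,0,-0.0018],[0,0,0]],[[-0.014,0,-0.0018],[0,0,0]]]' ; python3 -m jog '[[[-0.004,0,0],[0,0,0]],[[-0.008,0,0],[0,0,0]],[[-0.008,0,0],[0,0,0]]]' | grep -E "pos|cont"
```

```text
t: 10.85
tool_pos: [0.5138, 0.1007, -0.0125]
tool_rot: [-0.257, 3.129, 0.0]
contact_force: [0.3, -0.9, 1.2]
opening: 0.0533
grip_force: 30.6
tool_pos: [0.521, 0.1019, -0.0125]
contact_force: [-0.6, -0.5, 3.5]
```

```bash
for i in 1 2; do python3 -m jog '[[[-0.002,0,0],[0,0,0]],[[-0.004,0,0],[0,0,0]],[[-0.004,0,0],[0,0,0]]]' | grep -E "pos|cont"; done;  python3 -m jog '[[[-0.002,0,0],[0,0,0]],[[-0.003,0,0],[0,0,0]],[[-0.003,0,0],[0,0,0]]]' | grep -E "pos|cont|grip"
python3 - <<'E'
from h import *
t=optics.get_image("top")["image"];w=optics.get_image("wrist")["image"]
c=np.zeros((500,800,3),np.uint8);c[:300,:480]=cv2.resize(w,(480,300));c[:475,490:798]=cv2.resize(t[160:255,265:327],(308,475),interpolation=cv2.INTER_CUBIC)
s=optics.get_image("scene")["image"];c[300:500,:400]=cv2.resize(s[190:270,240:400],(400,200),interpolation=cv2.INTER_CUBIC)
cv2.imwrite("pics/w6.png",c)
E
```

```text
tool_pos: [0.5236, 0.1024, -0.0126]
contact_force: [-5.7, -0.8, 6.9]
tool_pos: [0.5258, 0.1028, -0.0126]
contact_force: [-11.8, -2.4, 12.8]
tool_pos: [0.5272, 0.1031, -0.0126]
contact_force: [-17.6, -4.0, 18.8]
grip_force: 32.2
```

View pics/w6.png

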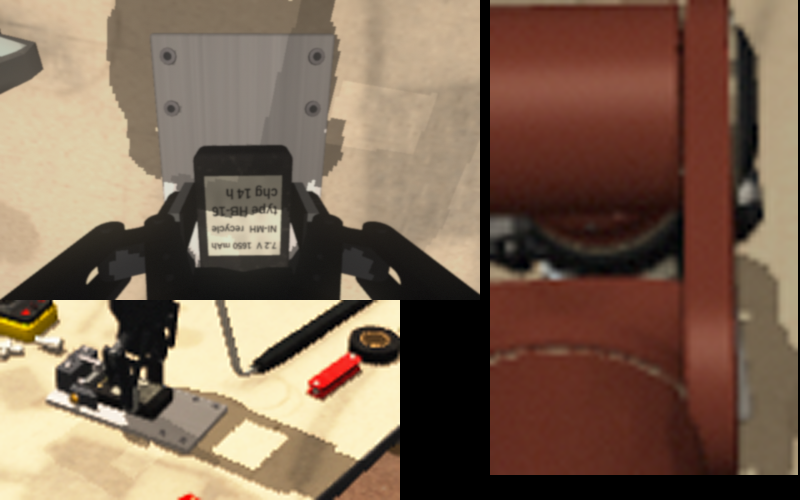

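Wrist view: pack still square and centred (194–292 against bed 152–333). The pack sits at the cheeks. The bed load has built up along with the push, so I'll relieve the downward press to read the spring force alone.

```bash
python3 -m jog '[[[0,0,-0.001],[0,0,0]],[[0,0,-0.001],[0,0,0]],[[0,0,-0.001],[0,0,0]]]'| grep -E "pos|cont|grip"; python3 -m jog '[[[0,0,-0.001],[0,0,0]],[[0,0,-0.001],[0,0,0]],[[0,0,-0.001],[0,0,0]]]'| grep -E "pos|cont|grip|rot"
```

```text
tool_pos: [0.528, 0.1032, -0.0126]
contact_force: [-9.9, -2.4, 9.1]
grip_force: 31.2
tool_pos: [0.5281, 0.1033, -0.0125]
tool_rot: [0.256, -3.125, 0.0]
contact_force: [-6.2, -1.5, 2.5]
grip_force: 30.5
```

```bash
for i in 1 2; do python3 -m jog '[[[-0.001,0,-0.0004],[0,0,0]],[[-0.002,0,-0.0008],[0,0,0]],[[-0.002,0,-0.0008],[0,0,0]]]'| grep -E "pos|cont|grip"; done
```

```text
tool_pos: [0.5295, 0.1035, -0.0123]
contact_force: [-7.4, -1.9, -1.0]
grip_force: 30.3
tool_pos: [0.5306, 0.1037, -0.0121]
contact_force: [-7.1, -1.9, -1.2]
grip_force: 30.3
```

```bash
for i in 1 2; do python3 -m jog '[[[-0.001,0,-0.0002],[0,0,0]],[[-0.002,0,-0.0004],[0,0,0]],[[-0.002,0,-0.0004],[0,0,0]]]'| grep -E "pos|cont|grip|rot"; done
```

```text
tool_pos: [0.5319, 0.1039, -0.012]
tool_rot: [0.256, -3.12, 0.001]
contact_force: [-7.8, -2.1, 0.0]
grip_force: 30.3
tool_pos: [0.5332, 0.1042, -0.012]
tool_rot: [0.255, -3.118, 0.001]
contact_force: [-10.8, -2.5, -0.3]
grip_force: 30.3
```

```bash
for i in 1 2 3 4; do python3 -m jog '[[[0,0,0],[0,0,0]],[[0,0,0],[0,0,0]],[[0,0,0],[0,0,0]]]'| grep -E "pos|cont"; done
python3 - <<'E'
from h import *
s=optics.get_image("scene")
cv2.imwrite("pics/w7.png",cv2.resize(s["image"][205:265,245:325],(800,600),interpolation=cv2.INTER_CUBIC))
jx=np.array([.9868,.162,0]);jc=np.array([.5378,.1034,0])
for x,z in((79,44),(87,50),(90,44),(93,50),(45,30),(-32,28)):
    p=cv2.projectPoints((jc+jx*x/1000+[0,0,z/1000])[None],s["rvec"],s["tvec"],np.array([[s["fx"],0,s["cx"]],[0,s["fy"],s["cy"]],[0,0,1]]),None)[0].ravel();print(x,z,((p-[245,205])*10).round())
E
```

```text
tool_pos: [0.5331, 0.1042, -0.012]
contact_force: [-9.8, -3.1, -0.9]
tool_pos: [0.5331, 0.1042, -0.012]
contact_force: [-10.2, -3.8, -0.3]
tool_pos: [0.5332, 0.1042, -0.012]
contact_force: [-9.7, -2.9, -0.3]
tool_pos: [0.5332, 0.1042, -0.012]
contact_force: [-10.2, -3.3, 0.3]
79 44 [272.  86.]
87 50 [250.  62.]
90 44 [242.  75.]
93 50 [233.  56.]
45 30 [367. 155.]
-32 28 [584. 235.]
```

View pics/w7.png

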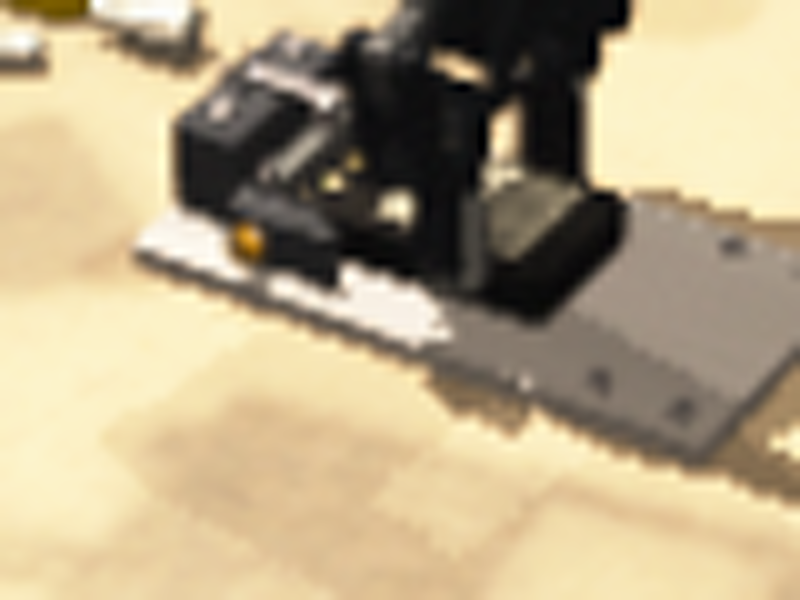

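The scene crop shows the pack flat on the bed with its gold contacts (340,175) at the plate, and the pointer tip near (255,70) on the housing, close to where x = 90 mm projects (242,75). Spring force is steady at about 10.4 N, matching about 10.4 mm of travel, with grip at 30 N. Handing in.

```bash
python3 -c "
from h import *
print(job.finish_job())"
```

```text
the job is handed in; nothing more can be done
None
```

I handed the job in with the pack still held, lying flat on the bed and square between the cheeks. It was pressing the plate steadily with about 10.4 N, which means about 10 mm of travel, at about 30 N grip per finger. The hand-in returned no verdict.

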